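# Open the fume enclosure to working height and start its fan

### The arm

A 6-joint arm with a two-finger parallel gripper is mounted at the origin on a cart in front of the work surface, level with it; the furniture and walls round the work are solid. World frame = base frame: x ahead of the robot, y to its left, z up, the work surface at z = 0. Lengths are in mm, angles in rad, forces in N, time in s.
With the tool pointing down it reaches from about 325 to 925 mm from the base axis. Payload 3.1 kg.
Tool frame: the origin (TCP) lies between the finger pads; the fingertips stand 19 mm ahead of it and the grasp point (between the pads) is the TCP; x points along the fingers, y is the direction in which the jaws open and shut, and the axes are right-handed (so a half turn about x gives the same grasp; the last joint's range is limited). The gripper opens to 85 mm and grips with 20 to 120 N. Pads are 22 mm wide; open, the fingers measure 114 mm over their backs; the gripper's body (76 mm by 85 mm) begins 54 mm behind the grasp point. The pads swing forward as they close: fully open they stand 13 mm farther back than shut.
Start: joints at [-1.431, 0.217, 1.613, -0, 1.311, -0.112], TCP at [155.738, -605.298, 250.3] pointing down, gripper open.
Joint ranges: [-2.75, 2.75], [-0.78, 2.1], [0.31, 2.55], [-1.13, 4.27], [0.13, 2.63], [-2.58, 2.58]. Speed limits (rad/s): [2.79, 2.79, 3.14, 3.14, 3.14, 3.14].

### API

Orientations are given as a 3x3 rotation matrix whose columns are the frame's x, y, z axes.
In Python, from cell import state, capture, hand_in gives the robot as it stands.
- The arm moves only by the tool carry_out, never from a script. Its argument "series" is one flat list of numbers, 4 for each row, row after row: the shift along the tool's x, y, z in cm, then the turn about the tool's x in rad. A call has 1 to 20 rows; each row shifts and turns the commanded pose from where the row before left it, along the tool's axes as they then stand; what a row does not reach is not made up. A row lasts 1/8 s, in which the tool goes at most 62.5 mm and 10.7 degrees, less where a joint would pass 70% of its speed; a pose out of reach is approached as far as the arm can. A call is refused whole if a number of a shift passes 6.25 or a number of a turn 0.188, either way. A call with a gripper value outside its range is refused whole. "gripper" is the finger opening in cm, from 0 to 8.54, set as the call begins (left out, the last holds). The fingers move at their own pace and stop on an object; "grip_force" is the grip in N (left out, the last holds). Time passes only in rows, so rows that do not move let the fingers close. It gives the time, the measured TCP pose, the force and the opening at its end, in the units of the state.
- state(): the state, without advancing time (a new reading comes with each control period).
- capture(name): name is "scene" or "top"; returns a dict with "frame" (480x640x3 uint8, red, green, blue), "depth" (480x640 float32, mm along the optical axis (not along the pixel's ray), 0 where there is no reading), "fx", "fy", "cx", "cy" (pixels), "k1" (the pictures are not rectified: a ray, as slopes to the right and down, at radius r is drawn at 1 + k1 r^2 times it, then the intrinsics apply), "rvec" (rotation vector, rad) and "tvec" (3), from world to camera coordinates, as OpenCV has them. Camera axes: x right, y down, z forward; pixel columns grow to the right and rows downward; lengths in mm; the calibration is good to about 2 mm. A picture is of the moment at which its call begins.
- hand_in(): hands the job in, once; it reports no verdict.
The state is a dict: "time_s": time; "joint_positions": joint angles; "joint_vel": joint speeds; "joint_torque": joint torques, N m; "eef_pos": TCP position; "tool_rot": TCP orientation; "ft_force": force on the tool from outside, world axes, zero at the start; "moment": the same for the moment, N m; "gripper_width": finger opening in mm.
Only numpy, scipy, OpenCV 4.12 (cv2) and the standard library are available. Lean on these libraries where they do the work, as an engineer would, in place of code of your own. Each camera call takes 0.05 s, during which the arm holds its last target. There are 200 camera calls.

### The job

Make the fume enclosure ready for soldering: with the fingertips beneath the blue lip of its clear sliding window, push the window up until its red pointer stands within the green band on the right-hand post, and leave it there. Then press the green button on the grey switch box fully down to start the fan, and move clear. Only push and press: do not pinch the lip, do not lift or shift any of the loose things, and do not press the button before the window stands at the band.

Things in the scene. Friction and masses are not known exactly. Their poses are not given: they have to be found in the camera images.
- hood: White and grey fume enclosure fixed to the bench, 140 x 320 mm in plan, 482 mm high. Origin: centre of its underside; x points from its front to its back, y to its left seen by the robot, z up. Its front face (aluminium posts left and right, white fascia above z = 0.28) lies at x = -0.070; the grey base is 50 mm high, and the front is open between base and window.
- window (a joint): Height of the clear window above its lowest position, 0 to 0.15 m, straight up. It is counterbalanced: it stays where it is left, and takes a push of about 2 to 4 N (plus 4 N per m/s) to slide up or down. It starts between 0 and 0.03.
- lip_edge (a point): Middle of the lower front edge of the blue lip along the window's foot; moves with the window, axes as the hood's. In the hood frame: (-0.115, 0, 0.100 + window). The lip's flat underside is at this height, reaches 45 mm back (+x) to the front face, is 220 mm long in y; the lip is 13 mm thick. Free space beneath and before it, down to the bench. Never press its top and underside at once.
- pointer (a point): Mid-height of the red pointer, a bar 6 mm high and 26 mm long that rides on the window's right edge in front of the right-hand post; moves with the window, axes as hood. In the hood frame it is (-0.078, -0.146, 0.160 + window).
- green_band (a point): Centre of the green band, a clip 20 mm high and 30 mm wide on the right-hand post (the -y one) just behind the pointer; axes as hood. It keeps still during a run, at another height each time (70 to 140 mm above the pointer's lowest position). The window is right when pointer is level with it, within 10 mm.
- fan_switch: Grey switch box fixed to the bench, 70 x 70 x 40 mm high, with the green button on top; origin: centre of its underside on the bench. It stands to the right of the enclosure, in either of two places (the solder spool stands in the other).
- fan_button_top (a point): Centre of the top face of the round green button (36 mm across) on the switch box; it is pressed straight down.
- fan_button (a joint): Travel of the green button: 0 released, 0.006 m fully down; counts as pressed beyond 0.0045. A spring of about 5 N at full travel brings it back up.
- solder_spool: Loose reel of solder, black flanges, 64 mm across, 40 mm high, standing on its end; origin at the centre of its underside. Leave alone.
- side_cutters: Loose side cutters with red handles, 48 x 111 x 12 mm, lying flat; origin at the centre of the underside. Leave alone.
- usb_stick: Loose red USB stick, 18 x 53 x 8 mm, lying on the bench; origin at the centre of the underside. Leave alone.
- connector_2: Loose grey connector shell with a red plug, 41 x 33 x 15 mm, on the bench; origin at the centre of the underside. Leave alone.

How it is judged (in metres and radians):
On the way, in this order (a step that is already met when the one before it is completed fails the run):
1. the fingers push the window up from beneath its lip (window more than 45 mm up, fingers bearing on the lip's lower part) (value of joint window above 0.045 m and contact force between the fingers and window_c0 above 0.3 N), for 0.05 s.
2. the window stands at the band and the fingers are off the lip (z of pointer in the frame of green_band between -0.011 and 0.011 m and contact force between the fingers and window_c0 below 0.1 N and value of joint fan_button below 0.002 m), for 0.2 s.
3. the green button is pressed down (z of pointer in the frame of green_band between -0.011 and 0.011 m and value of joint fan_button above 0.0045 m), for 0.05 s.
At the end, for the whole second after the job is handed in: The red pointer is level with the green band's centre within 11 mm and the window at rest; the green button has been pressed (beyond 4.5 mm) after that and is released again; the solder spool, side cutters, USB stick and connector lie within 20 mm of where they were (z of pointer in the frame of green_band between -0.011 and 0.011 m and velocity of joint window between -0.005 and 0.005 m/s and value of joint fan_button below 0.002 m and distance of each of solder_spool, side_cutters, usb_stick, connector_2 from where it was at the start of the episode below 0.02 m); the robot touches nothing.
It fails at once if the button is pressed while the window is not at the band (value of joint fan_button above 0.0035 m and not (z of pointer in the frame of green_band between -0.011 and 0.011 m)).
It fails at once if the lip is pinched between the fingers (contact force between the fingers and window_c0 above 1 N and contact force between the fingers and window_c1 above 1 N).
It fails at once if a loose thing (solder spool, side cutters, USB stick or connector) is lifted or shifted by more than 20 mm (distance of any of solder_spool, side_cutters, usb_stick, connector_2 from where it was at the start of the episode above 0.02 m).
It also fails if it takes over 54 s, if anything falls off the work surface, if the arm or the gripper's body presses on something with over 40 N, if the wrist force passes 120 N, or if a joint passes its speed limit or range.

## Working session

There is one attempt and no reset: what is moved stays moved. The work goes in short steps, Python scripts to look and compute and a tool call to move; the robot and the scene stay as the last step left them, time stands still between calls to the robot, and variables do not carry over. Pictures are saved under pics/ and viewed, about 8 in all and at most 12, crops included, and the job is handed in when it is done.

Besides the shell and the picture viewer there is one more tool, called as name(argument=value, ...) on one line, values as JSON. carry_out: Moves the arm, as the interface text tells. Its arguments: {"type":"object","properties":{"series":{"type":"array"},"gripper":{"type":"number"},"grip_force":{"type":"number"}},"required":["series"]}

```bash
mkdir -p pics; cat > h.py <<'E'
import numpy as np,cv2
from cell import state,capture,hand_in
def pts(c):
    d=c["depth"];v,u=np.mgrid[0:480,0:640]
    k=np.array([[c["fx"],0,c["cx"]],[0,c["fy"],c["cy"]],[0,0,1]],float)
    n=cv2.undistortPoints(np.stack([u,v],-1).reshape(-1,1,2).astype(float),k,np.array([c["k1"],0,0,0,0.])).reshape(480,640,2)
    P=np.dstack([n*d[...,None],d])
    R=cv2.Rodrigues(np.array(c["rvec"],float))[0]
    W=(P-np.array(c["tvec"]).ravel())@R
    W[d==0]=np.nan
    return W
def save(c,n): cv2.imwrite("pics/"+n,c["frame"][...,::-1])
E
python3 - <<'E'
from h import *
for n in("scene","top"):
    c=capture(n);save(c,n+"0.png");np.save(n+"_W.npy",pts(c));np.save(n+"_I.npy",c["frame"])
    print(n,(c["depth"]==0).mean(),c["k1"],c["rvec"],c["tvec"])
print(state())
E
```

```text
scene 0.004189453125 0.027381400583064482 [ 2.27629388 -0.5093563   0.22088282] [-428.48370552  282.55561943  866.64120348]
top 0.004091796875 -0.15639854136310738 [ 2.11893564 -1.42306033  0.48007376] [-112.54560892  473.93551847  937.59595919]
{'time_s': 0.1, 'joint_positions': array([-1.43118709e+00,  2.17700224e-01,  1.61479406e+00, -1.70228878e-05,
        1.31130049e+00, -1.12200957e-01]), 'joint_vel': array([ 8.86569839e-04, -8.97664344e-04, -4.39508221e-03,  2.24433265e-04,
        1.19016680e-04, -5.98957000e-05]), 'joint_torque': array([-5.97206290e-04, -3.98072362e+01, -3.04969418e+01, -1.61217872e-04,
        4.19023738e-03,  7.10008649e-06]), 'eef_pos': array([ 155.6415262 , -604.58621711,  249.0748177 ]), 'tool_rot': array([[-3.22730375e-04,  2.49161370e-01, -9.68461929e-01],
       [ 2.17839716e-03, -9.68459506e-01, -2.49161473e-01],
       [-9.99997575e-01, -2.19010669e-03, -2.30221121e-04]]), 'ft_force': array([-0.81783645,  0.20431858, -1.16806561]), 'moment': array([ 0.01563628,  0.0372633 , -0.0312202 ]), 'gripper_width': 85.11687504364394}
```

View pics/scene0.png

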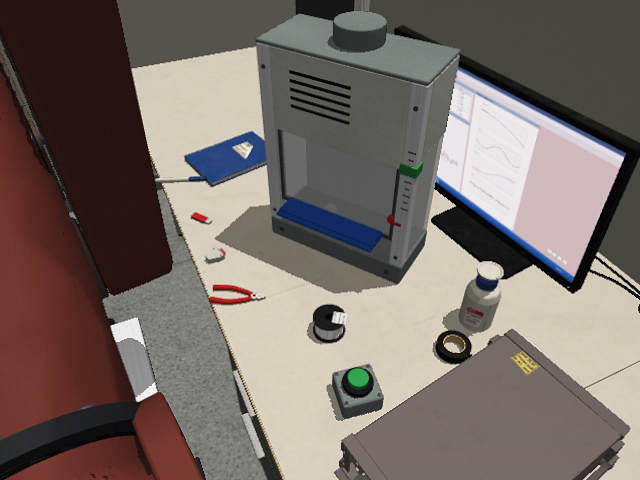

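View pics/top0.png

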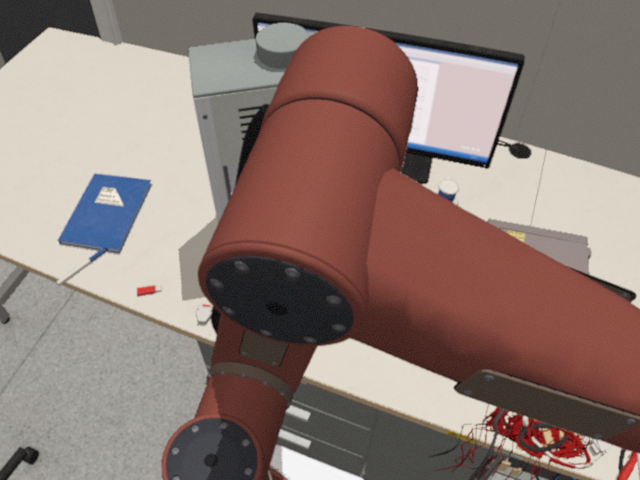

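The scene view shows the blue lip around (330,225), the red pointer at (393,220), the green band at (411,170), the button at (357,380) and the spool at (330,322). The arm blocks most of the top view.

```bash
python3 - <<'E'
from h import *
W=np.load("scene_W.npy");I=np.load("scene_I.npy");H=cv2.cvtColor(I,cv2.COLOR_RGB2HSV).astype(int)
h,s,v=H[...,0],H[...,1],H[...,2]
def rep(n,m,box):
    u0,v0,u1,v1=box;b=np.zeros(m.shape,bool);b[v0:v1,u0:u1]=1;m=m&b
    p=W[m];p=p[~np.isnan(p[:,0])];yy,xx=np.where(m)
    print(n,len(p),"px",xx.mean().round(),yy.mean().round(),"med",np.median(p,0).round(1),"lo",np.percentile(p,3,0).round(),"hi",np.percentile(p,97,0).round());return p
red=((h<8)|(h>172))&(s>150);gr=(h>45)&(h<80)&(s>130);bl=(h>105)&(h<125)&(s>130)
lip=rep("lip",bl,(270,190,390,260));pt=rep("pointer",red,(380,205,405,235));gb=rep("band",gr,(395,155,430,185))
bt=rep("button",gr,(335,355,385,405));rep("cutters",red,(200,280,270,310));rep("usb",red,(185,205,215,225));rep("conn",s<60,(207,250,222,262))
rep("spool",v<60,(310,300,350,345))
# top of lip
for z0 in range(80,150,5):
    q=lip[(lip[:,2]>z0)&(lip[:,2]<=z0+5)]
    if len(q):print(z0,len(q),q[:,:2].mean(0).round())
# front face fascia: fit plane
f=W[70:150,275:400].reshape(-1,3);f=f[(f[:,2]>290)]
for _ in range(3):
    A=np.c_[f[:,1],np.ones(len(f))];k=np.linalg.lstsq(A,f[:,0],rcond=None)[0];r=f[:,0]-A@k;f=f[abs(r)<max(5,1.5*r.std())]
print("front x = %.4f*y+%.1f"%tuple(k),r.std(),"yaw",np.arctan(-k[0]))
# points in images of rectangle of lip
cs=cv2.boxPoints(cv2.minAreaRect(lip[lip[:,2]>np.percentile(lip[:,2],60)][:,:2].astype(np.float32)));print(cs.round(1))
# whole hood front extents at z 300-450
g=W.reshape(-1,3);g=g[(g[:,2]>470)&(g[:,2]<500)];print("roof",cv2.boxPoints(cv2.minAreaRect(g[(g[:,0]>500)&(g[:,0]<1000)&(abs(g[:,1])<500)][:,:2].astype(np.float32))).round(1))
g=W[130:300,265:430].reshape(-1,3)
E
```

```text
lip 2289 px 330.0 224.0 med [550.3 123.4 116.6] lo [482.  40. 107.] hi [614. 216. 119.]
pointer 66 px 392.0 220.0 med [633.3  34.1 166. ] lo [628.  17. 160.] hi [640.  44. 170.]
band 227 px 410.0 170.0 med [645.4  16.  284.8] lo [635.   6. 275.] hi [669.  30. 294.]
button 398 px 358.0 378.0 med [ 451.3 -182.5   60.2] lo [ 436. -198.   51.] hi [ 468. -162.   62.]
cutters 365 px 230.0 295.0 med [326.8 122.5   7.9] lo [289. 100.   4.] hi [362. 158.  12.]
usb 84 px 199.0 217.0 med [335.5 389.5   7. ] lo [323. 373.   2.] hi [348. 406.  10.]
conn 174 px 214.0 256.0 med [329.6 242.6  12.9] lo [315. 234.  -0.] hi [344. 273.  17.]
spool 629 px 326.0 321.0 med [464.4 -30.3  38.2] lo [443. -61.   0.] hi [496.  -8.  41.]
100 8 [542.  99.]
105 149 [536. 110.]
110 557 [539. 115.]
115 1525 [554. 131.]
120 32 [540. 137.]
front x = -0.6661*y+659.4 1.5662828581913502 yaw 0.58763639043019
[[472.7 209.6]
 [591.5  32. ]
 [631.1  58.5]
 [512.3 236.1]]
roof [[570.  164.6]
 [648.4 126.3]
 [687.4 205.8]
 [609.  244.2]]
```

The interface only turns the tool about its own axis, so tilting may only happen at the reach limits. First I'll raise the arm and bring it round in front of the hood.

carry_out(series=[-5,0,0,0,-5,0,0,0,-5,0,0,0,-5,0,0,0,0,-2.3,-4.8,0,0,-2.3,-4.8,0,0,-2.3,-4.8,0,0,-2.3,-4.8,0,0,-2.3,-4.8,0,0,-2.3,-4.8,0], gripper=0)

```text
time_s: 1.35
eef_pos: [401.3, -398.4, 449.7]
tool_rot: [[-0.001, 0.249, -0.968], [0.001, -0.968, -0.249], [-1.0, -0.001, 0.0]]
ft_force: [0.8, -0.2, -0.4]
gripper_width: 0.0
```

carry_out(series=[0,-4.84,-1.25,0,0,-4.84,-1.25,0,0,-4.84,-1.25,0,0,-4.84,-1.25,0,0,-4.84,-1.25,0,0,-4.84,-1.25,0,0,-4.84,-1.25,0,0,-4.84,-1.25,0,0,-4.6,0.2,0,0,-4.6,0.2,0,0,-4.6,0.2,0,0,-4.6,0.2,0,0,-4.6,0.2,0,0,0,0,0,0,0,0,0])

```text
time_s: 3.22
eef_pos: [333.6, 220.0, 449.9]
tool_rot: [[-0.001, 0.25, -0.968], [-0.001, -0.968, -0.25], [-1.0, 0.001, 0.001]]
ft_force: [0.1, 1.3, -0.1]
gripper_width: 0.3
```

```bash
python3 - <<'E'
from h import *
np.set_printoptions(precision=3,suppress=True)
s=state();[print(k,v) for k,v in s.items()]
c=capture("top");save(c,"top1.png")
E
```

```text
time_s 3.225
joint_positions [ 0.407 -0.376  1.805 -0.001  1.714  1.726]
joint_vel [-0.03  -0.001 -0.001  0.004 -0.001  0.002]
joint_torque [  0.662 -16.784 -32.629   0.045   0.005   0.002]
eef_pos [333.56  219.978 449.861]
tool_rot [[-0.001  0.25  -0.968]
 [-0.001 -0.968 -0.25 ]
 [-1.     0.001  0.001]]
ft_force [ 0.084  1.259 -0.062]
moment [ 0.025 -0.018 -0.017]
gripper_width 0.26557824665381585
```

carry_out(series=[0,0,0,0,0,0,0,0,0,0,0,0,0,0,0,0], gripper=8.5)

```text
time_s: 3.78
eef_pos: [333.8, 220.0, 450.3]
tool_rot: [[0.0, 0.249, -0.969], [0.0, -0.969, -0.249], [-1.0, 0.0, -0.0]]
ft_force: [0.5, -0.2, -0.9]
gripper_width: 72.4
```

```bash
python3 - <<'E'
from h import *
c=capture("scene");t=capture("top")
cv2.imwrite("pics/both2.png",np.hstack([cv2.resize(x["frame"][...,::-1],(400,300)) for x in (c,t)]))
for x in(c,t):
    R=cv2.Rodrigues(np.array(x["rvec"],float))[0];print(-R.T@np.array(x["tvec"]).ravel())
    print(cv2.projectPoints(np.array([state()["eef_pos"]]),np.array(x["rvec"],float),np.array(x["tvec"],float),np.array([[x["fx"],0,x["cx"]],[0,x["fy"],x["cy"]],[0,0,1.]]),np.array([x["k1"],0,0,0,0.]))[0])
W=pts(c);z=W[...,2]
print("max z of things",np.nanmax(z[0:80,360:640]),"box",np.nanmax(z[330:,340:]))
E
```

```text
[ 200.1530146  -581.09174034  797.98126519]
[[[180.05563815  62.59676523]]]
[-137.96250797 -182.66542531 1031.4878871 ]
[[[176.12051987 161.66044025]]]
max z of things 482.27274801489204 box 108.7513420470948
```

View pics/both2.png

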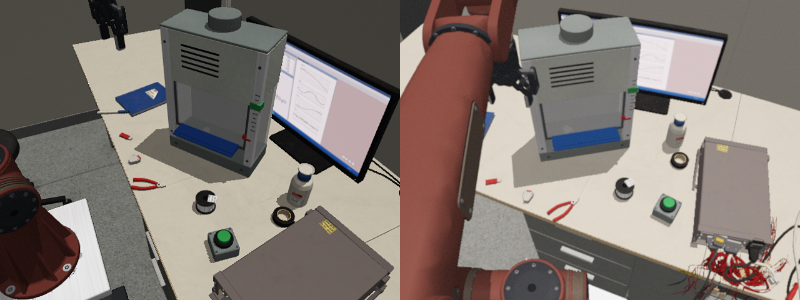

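carry_out(series=[-5,0,0,0,-5,0,0,0,-5,0,0,0,-5,0,0,0,-5,0,0,0,-5,0,0,0,-4,0,0,0,-3,0,0,0,0,0,0,0,0,0,0,0], gripper=0)

```text
time_s: 5.12
eef_pos: [334.1, 220.5, 819.3]
tool_rot: [[-0.001, 0.249, -0.968], [-0.001, -0.968, -0.249], [-1.0, 0.0, 0.001]]
ft_force: [0.9, 0.3, -0.6]
gripper_width: 0.2
```

carry_out(series=[-2,0,0,0,-2,0,0,0,-2,0,0,0,-2,0,0,0,0,0,0,0,0,0,0,0])

```text
time_s: 5.88
eef_pos: [334.2, 220.5, 899.1]
tool_rot: [[-0.002, 0.249, -0.968], [-0.001, -0.968, -0.249], [-1.0, 0.0, 0.002]]
ft_force: [-0.1, -0.3, -0.4]
gripper_width: -0.1
```

```bash
python3 -c "
from h import *
s=state();print(s['joint_positions'].round(3),s['eef_pos'],s['tool_rot'].round(3))"
```

```text
[0.408 0.097 0.469 0.    2.578 1.726] [334.22378837 220.52029537 899.06778101] [[-0.002  0.249 -0.968]
 [-0.001 -0.968 -0.249]
 [-1.     0.     0.002]]
```

carry_out(series=[-1.5,0,0,0,-1.5,0,0,0,-1.5,0,0,0,-1.5,0,0,0,-1.5,0,0,0,-1.5,0,0,0,0,0,0,0,0,0,0,0])

```text
time_s: 6.88
eef_pos: [325.0, 214.8, 930.4]
tool_rot: [[0.045, 0.249, -0.967], [0.021, -0.968, -0.249], [-0.999, -0.009, -0.048]]
ft_force: [-0.2, 0.9, 0.0]
gripper_width: -0.1
```

```bash
python3 -c "
from h import *
s=state();print(s['joint_positions'].round(3),s['eef_pos'],s['tool_rot'].round(3))"
```

```text
[0.402 0.143 0.321 0.003 2.629 1.724] [325.00260625 214.77006867 930.44648451] [[ 0.045  0.249 -0.967]
 [ 0.021 -0.968 -0.249]
 [-0.999 -0.009 -0.048]]
```

Pushing past the reach limit does tilt the tool, and it stays tilted. The outward limit above the hood should tilt it more usefully.

carry_out(series=[5.5,0,0,0,5.5,0,0,0,5.5,0,0,0,5.5,0,0,0,5.5,0,0,0,0,-0.9,-5.5,0,0,-0.9,-5.5,0,0,-0.9,-5.5,0,0,-0.9,-5.5,0,0,-0.9,-4,0,0,-0.9,-4,0,0,-0.9,-4,0,0,-0.9,-4,0,0,0,0,0])

```text
time_s: 8.62
eef_pos: [671.0, 375.2, 660.5]
tool_rot: [[0.049, 0.249, -0.967], [0.024, -0.968, -0.248], [-0.998, -0.011, -0.054]]
ft_force: [-0.1, 0.3, 1.0]
gripper_width: 0.1
```

```bash
python3 -c "
from h import *
s=state();print(s['joint_positions'].round(3),s['eef_pos'],s['tool_rot'].round(3))"
```

```text
[0.418 0.621 0.314 0.003 2.151 1.739] [670.99535322 375.1768412  660.54268861] [[ 0.049  0.249 -0.967]
 [ 0.024 -0.968 -0.248]
 [-0.998 -0.011 -0.054]]
```

carry_out(series=[0,-0.9,-6,0,0,-0.9,-6,0,0,-0.9,-6,0,0,-0.9,-6,0,0,-0.9,-6,0,0,-0.9,-6,0])

```text
time_s: 9.38
eef_pos: [807.6, 412.8, 564.9]
tool_rot: [[0.23, 0.256, -0.939], [0.119, -0.965, -0.234], [-0.966, -0.057, -0.252]]
ft_force: [-0.9, 0.3, -0.0]
gripper_width: -0.0
```

```bash
python3 -c "
from h import *
s=state();print(s['joint_positions'].round(3),s['eef_pos'],s['tool_rot'].round(3))"
```

```text
[0.388 0.758 0.308 0.023 1.815 1.715] [807.59919023 412.78231287 564.93360657] [[ 0.23   0.256 -0.939]
 [ 0.119 -0.965 -0.234]
 [-0.966 -0.057 -0.252]]
```

```bash
python3 -c "
from h import *
W=np.load('scene_W.npy')
for p in [(20,180),(10,230),(20,560),(60,600),(70,480),(55,440)]:print(p,W[p].round())"
```

```text
(20, 180) [ 600. 1618.   15.]
(10, 230) [ 814. 1629.   19.]
(20, 560) [1108.  204.  398.]
(60, 600) [1112.   85.  360.]
(70, 480) [823.  93. 395.]
(55, 440) [722.  82. 445.]
```

carry_out(series=[-1,-0.4,-3,0,-1,-0.4,-3,0,-1,-0.4,-3,0,-1,-0.4,-3,0,-1,-0.4,-3,0,-1,-0.4,-3,0,-1,-0.4,-3,0,-1,-0.4,-3,0])

```text
time_s: 10.38
eef_pos: [842.5, 409.1, 599.3]
tool_rot: [[0.364, 0.266, -0.893], [0.185, -0.96, -0.21], [-0.913, -0.089, -0.398]]
ft_force: [-0.4, 0.3, -0.4]
gripper_width: -0.5
```

```bash
python3 -c "
from h import *
s=state();print(s['joint_positions'].round(4),s['eef_pos'],s['tool_rot'].round(3))"
```

```text
[0.3639 0.7342 0.3082 0.0437 1.6807 1.6971] [842.54888725 409.060417   599.33928133] [[ 0.364  0.266 -0.893]
 [ 0.185 -0.96  -0.21 ]
 [-0.913 -0.089 -0.398]]
```

carry_out(series=[-1,-0.4,-3,0,-1,-0.4,-3,0,-1,-0.4,-3,0,-1,-0.4,-3,0,-1,-0.4,-3,0,-1,-0.4,-3,0,-1,-0.4,-3,0])

```text
time_s: 11.25
eef_pos: [857.2, 401.1, 653.4]
tool_rot: [[0.476, 0.277, -0.835], [0.238, -0.954, -0.181], [-0.847, -0.113, -0.52]]
ft_force: [-1.2, -0.4, -0.7]
gripper_width: 0.2
```

```bash
python3 - <<'E'
from h import *
s=state();print(s['joint_positions'].round(4),s['eef_pos'],s['tool_rot'].round(3))
# second view of the lip/band/button from the earlier clear 'top' picture is gone; take both again
for n in("scene","top"):
    c=capture(n);np.save(n+"_W.npy",pts(c));np.save(n+"_I.npy",c["frame"]);save(c,n+"3.png")
    W=pts(c);H=cv2.cvtColor(c["frame"],cv2.COLOR_RGB2HSV).astype(int);h,sa,v=H[...,0],H[...,1],H[...,2]
    w=W.reshape(-1,3);hh,ss,vv=[a.ravel() for a in(h,sa,v)]
    B=lambda lo,hi:((w>lo)&(w<hi)).all(1)
    for nm,m in dict(lip=(hh>105)&(hh<125)&(ss>130)&B([430,10,90],[660,260,135]),ptr=((hh<8)|(hh>172))&(ss>150)&B([600,0,130],[680,70,260]),
        band=(hh>45)&(hh<80)&(ss>130)&B([600,-20,150],[700,60,330]),btn=(hh>45)&(hh<80)&(ss>130)&B([300,-400,30],[600,0,80])).items():
        p=w[m]
        if len(p)>5:print(n,nm,len(p),np.median(p,0).round(1),np.percentile(p,3,0).round(1),np.percentile(p,97,0).round(1))
    l=w[(hh>105)&(hh<125)&(ss>130)&B([430,10,90],[660,260,135])]
    if len(l)>50:print(cv2.boxPoints(cv2.minAreaRect(l[:,:2].astype(np.float32))).round(1))
E
```

```text
[0.3445 0.69   0.3089 0.0634 1.5848 1.6836] [857.22241565 401.14761967 653.4092128 ] [[ 0.476  0.277 -0.835]
 [ 0.238 -0.954 -0.181]
 [-0.847 -0.113 -0.52 ]]
scene lip 2276 [549.9 123.5 116.6] [482.4  40.6 107.9] [614.9 216.  119.6]
scene ptr 66 [632.6  34.3 165.7] [627.8  16.3 159.1] [640.1  43.4 170.3]
scene band 226 [645.7  15.7 284.6] [634.2   6.3 274.3] [669.5  30.6 293.8]
scene btn 397 [ 451.4 -182.3   60.1] [ 436.3 -197.4   50.7] [ 468.3 -162.    62.9]
[[461.3 212.9]
 [585.   25. ]
 [634.2  57.4]
 [510.4 245.2]]
top lip 2495 [546.1 134.7 117.1] [482.4  45.5 109.9] [612.  220.7 121. ]
top ptr 42 [634.3  37.4 168. ] [628.3  19.6 163.3] [638.6  43.3 172.2]
top band 91 [643.7  18.5 287.9] [635.9   7.9 278.1] [651.6  29.7 294.1]
top btn 268 [ 451.3 -179.2   61.3] [ 437.6 -194.9   52.1] [ 468.5 -163.7   65. ]
[[465.2 209.2]
 [583.6  26.1]
 [634.4  59. ]
 [515.9 242.1]]
```

```bash
cat > ik.py <<'E'
import numpy as np
from scipy.optimize import least_squares
from scipy.spatial.transform import Rotation as Ro
def Ry(a):return Ro.from_euler('y',a).as_matrix()
def Rz(a):return Ro.from_euler('z',a).as_matrix()
def fk(q,p):
    a,h,L1,L2,Lt,off=p
    R=Rz(q[0]);P=np.array([0,0,h])+R@[a,off,0]
    R=R@Ry(q[1]);P=P+R@[0,0,L1];R=R@Ry(q[2]);R=R@Rz(q[3]);P=P+R@[0,0,L2];R=R@Ry(q[4]);R=R@Rz(q[5]);P=P+R@[0,0,Lt]
    return P,R
D=[([-1.431,.2177,1.6148,0,1.3113,-.1122],[155.64,-604.59,249.07]),([.407,-.376,1.805,-.001,1.714,1.726],[333.56,219.98,449.86]),
([.408,.097,.469,0,2.578,1.726],[334.2,220.5,899.1]),([.402,.143,.321,.003,2.629,1.724],[325,214.77,930.45]),
([.418,.621,.314,.003,2.151,1.739],[671,375.2,660.5]),([.388,.758,.308,.023,1.815,1.715],[807.6,412.8,564.9]),
([.3639,.7342,.3082,.0437,1.6807,1.6971],[842.5,409.1,599.3]),([.3445,.69,.3089,.0634,1.5848,1.6836],[857.2,401.1,653.4])]
f=least_squares(lambda p:np.concatenate([fk(q,p)[0]-x for q,x in D]),[0,240,412,550,250,70])
P0=f.x
lo=np.array([-2.75,-.78,.32,-1.13,.14,-2.58]);hi=np.array([2.75,2.1,2.54,4.27,2.62,2.58])
def ik(pos,xt,q0,zt=None):
    def r(q):
        P,R=fk(q,P0);e=(P-pos)/100
        # model z axis = tool x ; full orientation target from current
        return np.r_[e,(R@R0.T@RT-np.eye(3)).ravel()] if False else np.r_[e,(R-xt).ravel()]
    s=least_squares(r,q0,bounds=(lo,hi));return s.x,s.cost
E
python3 - <<'E'
from ik import *
print(P0.round(1),np.abs(f.fun).max().round(2))
q=np.array(D[-1][0]);_,R=fk(q,P0);print(R[:,2].round(3))
for p in [(500,120,650),(480,97,500),(480,97,300),(480,97,150),(480,97,70),(520,119,70),(520,119,97),(520,119,216),(460,85,216),(460,85,300)]:
    q,c=ik(np.array(p),R,q);print(p,q.round(2),round(c,5))
E
```

```text
[ 23.6 222.1 473.2 557.9 277.8  70.1] 43.21
[ 0.476  0.238 -0.847]Traceback (most recent call last):
  File "<stdin>", line 5, in <module>
  File "ik.py", line 23, in ik
    s=least_squares(r,q0,bounds=(lo,hi));return s.x,s.cost
    return func(*args, **kwargs)
    raise ValueError("Initial guess is outside of provided bounds")
ValueError: Initial guess is outside of provided bounds
```

```bash
sed -i 's/a,h,L1,L2,Lt,off=p/a,h,L1,L2,Lt,off,e1,e2=p/; s/\[0,0,L1\]/[e1,0,L1]/; s/\[0,0,L2\]/[0,0,L2]/; s/\[0,0,Lt\]/[0,0,Lt]/; s/R=R@Ry(q\[2\]);R=R@Rz/R=R@Ry(q[2]);P=P+R@[e2,0,0];R=R@Rz/; s/250,70\])/250,70,0,0])/; s/r,q0,bounds/r,np.clip(q0,lo+.001,hi-.001),bounds/' ik.py
python3 - <<'E'
from ik import *
print(P0.round(1),np.abs(f.fun).max().round(2))
q=np.array(D[-1][0]);_,R=fk(q,P0);print(R[:,2].round(3))
for p in [(500,120,650),(480,97,500),(480,97,300),(480,97,150),(480,97,70),(520,119,70),(520,119,97),(520,119,216),(460,85,216),(460,85,300)]:
    q,c=ik(np.array(p),R,q);print(p,q.round(2),round(c,5))
E
```

```text
[-1.000e-01  2.944e+02  4.545e+02  5.577e+02  2.855e+02  7.000e+01
  1.000e-01  6.140e+01] 0.27
[ 0.476  0.238 -0.847]
(500, 120, 650) [-0.05 -0.39  1.53  0.27  1.5   1.32] 0.0
(480, 97, 500) [-0.12 -0.51  1.88  0.31  1.3   1.19] 0.0
(480, 97, 300) [-0.12 -0.45  2.21  0.37  0.94  1.05] 0.0
(480, 97, 150) [-0.12 -0.23  2.35  0.54  0.6   0.81] 0.0
(480, 97, 70) [-0.12 -0.03  2.38  0.8   0.42  0.52] 0.0
(520, 119, 70) [-0.05  0.06  2.29  0.76  0.39  0.62] 0.0
(520, 119, 97) [-0.05 -0.    2.28  0.66  0.44  0.73] 0.0
(520, 119, 216) [-0.05 -0.23  2.22  0.42  0.7   1.01] 0.0
(460, 85, 216) [-0.16 -0.42  2.34  0.45  0.8   0.9 ] 0.0
(460, 85, 300) [-0.16 -0.52  2.24  0.39  0.98  1.01] 0.0
```

```bash
cat > leg.py <<'E'
import sys;from h import *
s=state();R=s['tool_rot'];p=s['eef_pos']
for a in sys.argv[1:]:
    t=np.array(eval(a),float);d=R.T@(t-p)/10;n=int(np.ceil(np.abs(d).max()/5));print(a,"n=%d"%n,"tot",d.round(2),"row",(d/n).round(2));p=t
E
python3 leg.py "(480,97,650)" "(480,97,70)" "(480,97,650)"
```

```text
(480,97,650) n=8 tot [-24.8   18.61  37.17] row [-3.1   2.33  4.65]
(480,97,70) n=10 tot [49.05  6.53 30.25] row [4.91 0.65 3.02]
(480,97,650) n=10 tot [-49.05  -6.53 -30.25] row [-4.91 -0.65 -3.02]
```

carry_out(series=[-3.1,2.33,4.65,0,-3.1,2.33,4.65,0,-3.1,2.33,4.65,0,-3.1,2.33,4.65,0,-3.1,2.33,4.65,0,-3.1,2.33,4.65,0,-3.1,2.33,4.65,0,-3.1,2.33,4.65,0,0,0,0,0])

```text
time_s: 12.48
eef_pos: [485.9, 101.1, 653.0]
tool_rot: [[0.48, 0.274, -0.833], [0.235, -0.955, -0.179], [-0.845, -0.11, -0.523]]
ft_force: [-0.1, -0.2, -0.8]
gripper_width: 0.2
```

```bash
python3 leg.py "(480,97,200)" "(480,97,70)"
```

```text
(480,97,200) n=8 tot [37.9   5.2  24.27] row [4.74 0.65 3.03]
(480,97,70) n=3 tot [10.99  1.43  6.8 ] row [3.66 0.48 2.27]
```

carry_out(series=[4.74,0.65,3.03,0,4.74,0.65,3.03,0,4.74,0.65,3.03,0,4.74,0.65,3.03,0,4.74,0.65,3.03,0,4.74,0.65,3.03,0,4.74,0.65,3.03,0,4.74,0.65,3.03,0,3.66,0.48,2.27,0,3.66,0.48,2.27,0,3.66,0.48,2.27,0,0,0,0,0,0,0,0,0])

```text
time_s: 14.1
eef_pos: [480.9, 99.5, 68.6]
tool_rot: [[0.476, 0.278, -0.834], [0.238, -0.954, -0.182], [-0.847, -0.112, -0.52]]
ft_force: [-0.0, 0.8, -0.6]
gripper_width: 0.1
```

```bash
python3 leg.py "(524,120,70)" "(524,120,100)" "(524,120,215)"; python3 -c "
from h import *
c=capture('scene');t=capture('top');print(state()['joint_positions'].round(2))
cv2.imwrite('pics/near4.png',np.hstack([cv2.resize(c['frame'][120:300,180:440,::-1],(520,360)),cv2.resize(t['frame'][150:400,150:400,::-1],(280,280)) if 0 else cv2.resize(t['frame'][100:460,100:380,::-1],(280,360))]))"
```

```text
(524,120,70) n=1 tot [ 2.42 -0.78 -4.04] row [ 2.42 -0.78 -4.04]
(524,120,100) n=1 tot [-2.54 -0.34 -1.56] row [-2.54 -0.34 -1.56]
(524,120,215) n=2 tot [-9.74 -1.29 -5.98] row [-4.87 -0.64 -2.99]
[-0.11 -0.03  2.38  0.8   0.42  0.52]
```

View pics/near4.png

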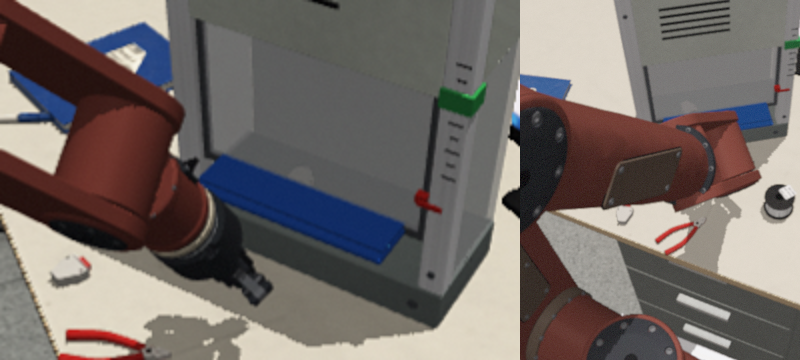

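The closed fingertips (258,292 in the left crop) are just in front of and below the lip, clear of the loose things. I'll move them under it and push up.

carry_out(series=[1.21,-0.39,-2.02,0,1.21,-0.39,-2.02,0,-0.85,-0.11,-0.52,0,-0.85,-0.11,-0.52,0,0,0,0,0])

```text
time_s: 14.82
eef_pos: [523.6, 119.9, 91.0]
tool_rot: [[0.477, 0.279, -0.833], [0.238, -0.954, -0.183], [-0.846, -0.111, -0.522]]
ft_force: [-2.0, -0.7, -0.5]
gripper_width: 0.2
```

carry_out(series=[-0.85,-0.11,-0.52,0,-0.85,-0.11,-0.52,0,-0.85,-0.11,-0.52,0,-0.85,-0.11,-0.52,0,-0.85,-0.11,-0.52,0,-0.85,-0.11,-0.52,0])

```text
time_s: 15.58
eef_pos: [522.5, 119.7, 149.3]
tool_rot: [[0.474, 0.277, -0.836], [0.238, -0.954, -0.182], [-0.848, -0.113, -0.518]]
ft_force: [-2.7, -1.5, -2.4]
gripper_width: 0.0
```

```bash
cat > ptr.py <<'E'
from h import *
for n in("scene","top"):
    c=capture(n);W=pts(c);H=cv2.cvtColor(c["frame"],cv2.COLOR_RGB2HSV).astype(int)
    w=W.reshape(-1,3);hh,ss,vv=H.reshape(-1,3).T
    B=lambda lo,hi:((w>lo)&(w<hi)).all(1)
    for nm,m in dict(ptr=((hh<8)|(hh>172))&(ss>150)&B([615,0,140],[660,60,320]),band=(hh>45)&(hh<80)&(ss>130)&B([600,-20,150],[700,60,330]),lip=(hh>105)&(hh<125)&(ss>130)&B([460,20,90],[640,240,280])).items():
        p=w[m]
        if len(p)>5:print(n,nm,len(p),np.median(p,0).round(1),np.percentile(p,[5,95],0).round(1)[:,2])
    save(c,"p_"+n+".png")
s=state();print(s['eef_pos'],s['ft_force'],s['joint_positions'].round(2),s['tool_rot'].round(3).tolist())
E
python3 ptr.py
```

```text
scene ptr 70 [632.6  33.4 226.2] [221.8 230.4]
scene band 227 [645.7  15.9 284.8] [275.3 293.6]
scene lip 1524 [571.5  89.9 176.8] [169.3 179.2]
top ptr 45 [632.9  37.7 229.5] [226.2 235.1]
top band 90 [644.   18.9 287.9] [278.7 294.1]
top lip 304 [603.4  58.9 179.3] [173.5 182.3]
[523.01176714 119.80064095 150.229853  ] [-4.70239331 -1.84740656 -0.64065313] [-0.05 -0.11  2.26  0.51  0.56  0.89] [[0.475, 0.278, -0.835], [0.238, -0.954, -0.182], [-0.847, -0.112, -0.519]]
```

The window is rising with the tool, and both views put it 58 mm short of the band.

carry_out(series=[-0.85,-0.11,-0.52,0,-0.85,-0.11,-0.52,0,-0.85,-0.11,-0.52,0,-0.85,-0.11,-0.52,0,-0.68,-0.09,-0.42,0,-0.4,-0.05,-0.25,0,0,0,0,0])

```text
time_s: 16.55
eef_pos: [522.8, 119.7, 202.7]
tool_rot: [[0.474, 0.278, -0.835], [0.238, -0.954, -0.182], [-0.847, -0.112, -0.519]]
ft_force: [-7.5, -1.4, -0.5]
gripper_width: -0.1
```

```bash
python3 ptr.py
```

```text
scene ptr 67 [631.8  30.2 278.9] [274. 282.]
scene band 199 [646.9  14.8 285.7] [276.6 293.3]
scene lip 1563 [571.9  88.6 230.3] [222.8 232.5]
top ptr 37 [632.6  34.8 280.3] [276.6 283.4]
top band 70 [644.8  16.3 288.7] [281.9 294.9]
top lip 144 [596.1  44.9 230.6] [223.8 234.2]
[522.89562622 119.67300289 202.66453996] [-7.89621783 -2.69871816 -0.4537999 ] [-0.05 -0.21  2.22  0.43  0.67  0.99] [[0.475, 0.278, -0.835], [0.238, -0.954, -0.182], [-0.847, -0.112, -0.519]]
```

carry_out(series=[-0.43,-0.06,-0.27,0,0,0,0,0,0,0,0,0,0,0,1,0,0,0,2,0,0,0,3,0,0,0,0,0])

```text
time_s: 17.52
eef_pos: [472.4, 108.5, 175.7]
tool_rot: [[0.476, 0.276, -0.835], [0.237, -0.955, -0.18], [-0.847, -0.112, -0.52]]
ft_force: [-0.4, 0.4, 0.4]
gripper_width: 0.2
```

```bash
python3 ptr.py
```

```text
scene ptr 62 [631.8  30.  283.8] [281.1 286.9]
scene band 186 [647.7  14.1 286.7] [274.4 293.2]
scene lip 2465 [551.4 121.  235.1] [227.3 237.2]
top ptr 38 [632.8  32.9 285.7] [281.5 288.4]
top band 51 [646.3  13.6 290.1] [283.3 294.3]
top lip 1253 [579.1  84.6 236.1] [229.6 239. ]
[475.0235511  108.35916094 178.05909524] [ 0.3413068  -0.28607394 -0.07738944] [-0.09 -0.3   2.35  0.47  0.66  0.92] [[0.479, 0.276, -0.833], [0.237, -0.955, -0.18], [-0.845, -0.111, -0.523]]
```

View pics/p_scene.png

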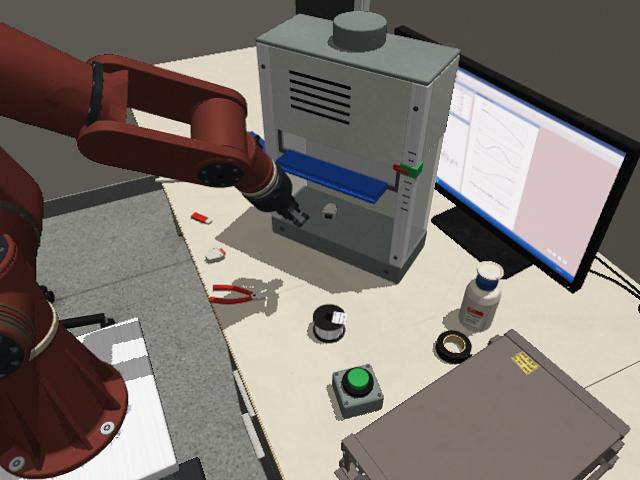

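The pointer now sits level with the band (about 402,169) and the fingers are off the lip. Next is the button.

```bash
python3 leg.py "(440,60,200)" "(451,-183,200)" "(451,-183,92)"; python3 - <<'E'
from ik import *
q=np.array(D[-1][0]);_,R=fk(q,P0);q=np.array([-.09,-.3,2.35,.47,.66,.92])
for p in [(440,60,200),(445,-20,200),(450,-100,200),(451,-183,200),(451,-183,120),(451,-183,76)]:
    q,c=ik(np.array(p),R,q);print(p,q.round(2),round(c,5))
E
python3 - <<'E'
from h import *
for n in("scene","top"):
    c=capture(n);W=pts(c);H=cv2.cvtColor(c["frame"],cv2.COLOR_RGB2HSV).astype(int)
    w=W.reshape(-1,3);hh,ss,vv=H.reshape(-1,3).T
    p=w[(hh>45)&(hh<80)&(ss>130)&((w>[380,-260,57])&(w<[520,-120,75])).all(1)]
    print(len(p),np.median(p,0).round(1),cv2.minEnclosingCircle(p[:,:2].astype(np.float32)))
E
```

```text
(440,60,200) n=1 tot [-4.68  3.41  2.64] row [-4.68  3.41  2.64]
(451,-183,200) n=5 tot [-5.23 23.5   3.46] row [-1.05  4.7   0.69]
(451,-183,92) n=2 tot [9.13 1.2  5.65] row [4.56 0.6  2.83]
(440, 60, 200) [-0.26 -0.46  2.4   0.5   0.82  0.79] 0.0
(445, -20, 200) [-0.5  -0.4   2.37  0.58  0.92  0.52] 0.0
(450, -100, 200) [-0.69 -0.3   2.3   0.62  0.99  0.32] 0.0
(451, -183, 200) [-0.85 -0.17  2.2   0.63  1.05  0.17] 0.0
(451, -183, 120) [-0.85 -0.02  2.24  0.72  0.9   0.02] 0.0
(451, -183, 76) [-0.85  0.08  2.25  0.78  0.82 -0.08] 0.0
324 [ 452.2 -182.1   60.3] ((453.4034729003906, -181.4243621826172), 18.326719284057617)
237 [ 452.5 -178.6   61.8] ((453.13494873046875, -178.9958038330078), 17.78662109375)
```

carry_out(series=[-2.34,1.7,1.32,0,-2.34,1.7,1.32,0,-1.05,4.7,0.69,0,-1.05,4.7,0.69,0,-1.05,4.7,0.69,0,-1.05,4.7,0.69,0,-1.05,4.7,0.69,0,4.23,0.57,2.61,0,0,0,0,0,0,0,0,0])

```text
time_s: 18.98
eef_pos: [450.3, -183.3, 149.3]
tool_rot: [[0.476, 0.277, -0.835], [0.237, -0.954, -0.182], [-0.847, -0.111, -0.52]]
ft_force: [-0.1, -0.6, 0.7]
gripper_width: -0.3
```

```bash
python3 leg.py "(453,-183,95)" "(453,-183,85)" "(453,-183,76)"; python3 ptr.py | head -6; python3 -c "
from h import *
c=capture('scene');cv2.imwrite('pics/b5.png',cv2.resize(c['frame'][270:450,260:460,::-1],(600,540)))"
```

```text
(453,-183,95) n=1 tot [4.73 0.65 2.59] row [4.73 0.65 2.59]
(453,-183,85) n=1 tot [0.85 0.11 0.52] row [0.85 0.11 0.52]
(453,-183,76) n=1 tot [0.76 0.1  0.47] row [0.76 0.1  0.47]
scene ptr 63 [632.2  29.4 283.8] [279.9 287.3]
scene band 185 [647.6  13.9 286.4] [274.8 293. ]
scene lip 2502 [550.1 122.3 235.1] [227.1 237.2]
top ptr 37 [633.6  31.9 284.8] [280.8 288.6]
top band 50 [647.9  13.9 290.4] [280.8 294.6]
top lip 2487 [552.2 124.6 236.2] [229.7 238.9]
```

View pics/b5.png

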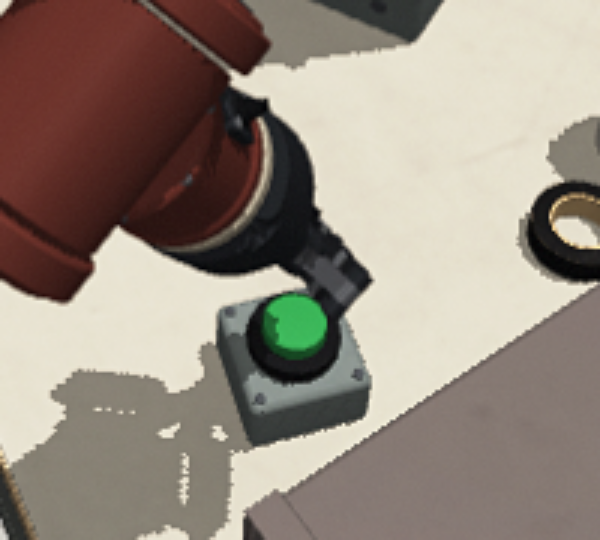

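The fingertips (350,285) are above the button (295,325), and the window is holding. I'll descend and press in small steps.

carry_out(series=[2.36,0.33,1.3,0,2.36,0.33,1.3,0,0.6,0.08,0.37,0,0.3,0.04,0.18,0,0,0,0,0])

```text
time_s: 19.75
eef_pos: [452.5, -183.1, 84.3]
tool_rot: [[0.476, 0.277, -0.835], [0.237, -0.954, -0.182], [-0.847, -0.111, -0.52]]
ft_force: [0.2, -0.6, 0.2]
gripper_width: -0.3
```

carry_out(series=[0.21,0.03,0.13,0,0.21,0.03,0.13,0,0,0,0,0])

```text
time_s: 20.12
eef_pos: [452.7, -183.5, 79.2]
tool_rot: [[0.476, 0.277, -0.835], [0.236, -0.955, -0.181], [-0.847, -0.111, -0.52]]
ft_force: [0.7, 0.1, 3.1]
gripper_width: -0.0
```

carry_out(series=[0.17,0.02,0.1,0,0,0,0,0])

```text
time_s: 20.38
eef_pos: [452.7, -183.4, 77.0]
tool_rot: [[0.476, 0.276, -0.835], [0.236, -0.955, -0.181], [-0.847, -0.111, -0.52]]
ft_force: [0.3, -1.2, 4.7]
gripper_width: -0.0
```

carry_out(series=[0.17,0.02,0.1,0,0,0,0,0])

```text
time_s: 20.62
eef_pos: [453.0, -183.6, 75.9]
tool_rot: [[0.477, 0.278, -0.834], [0.237, -0.954, -0.182], [-0.846, -0.111, -0.521]]
ft_force: [-2.8, -1.6, 12.9]
gripper_width: -0.3
```

carry_out(series=[0.13,0.02,0.08,0,0,0,0,0])

```text
time_s: 20.88
eef_pos: [453.2, -183.7, 75.5]
tool_rot: [[0.477, 0.279, -0.833], [0.238, -0.954, -0.183], [-0.846, -0.111, -0.522]]
ft_force: [-9.7, -0.4, 22.3]
gripper_width: -0.1
```

The force jumped from about 5 to 22 N, so the button is bottomed. I'll retreat straight up.

carry_out(series=[-0.85,-0.11,-0.52,0,-4.2,-0.57,-2.6,0,-4.2,-0.57,-2.6,0,-4.2,-0.57,-2.6,0,0,0,0,0,0,0,0,0])

```text
time_s: 21.62
eef_pos: [451.4, -181.2, 230.2]
tool_rot: [[0.472, 0.278, -0.837], [0.239, -0.954, -0.182], [-0.848, -0.114, -0.517]]
ft_force: [0.6, 0.2, -0.5]
gripper_width: -0.1
```

```bash
python3 ptr.py; cp pics/p_scene.png pics/f6.png; python3 - <<'E'
from h import *
c=capture("scene");W=pts(c);H=cv2.cvtColor(c["frame"],cv2.COLOR_RGB2HSV).astype(int);h,s,v=H[...,0],H[...,1],H[...,2]
red=((h<8)|(h>172))&(s>150);gr=(h>45)&(h<80)&(s>130)
for n,m,(a,b,e,f) in [("button",gr,(335,355,385,405)),("cutters",red,(200,280,270,310)),("usb",red,(185,205,215,225)),("conn",s<60,(207,250,222,262)),("spool",v<60,(310,300,350,345))]:
    k=np.zeros(m.shape,bool);k[b:f,a:e]=1;p=W[m&k];print(n,len(p),np.nanmedian(p,0).round(1))
E
```

```text
scene ptr 64 [632.4  30.9 283.9] [278.9 286.8]
scene band 184 [647.1  14.2 286.7] [275.2 293.3]
scene lip 2235 [556.3 112.8 235.3] [228.6 237.4]
top ptr 41 [633.2  33.  285.7] [281.3 289.7]
top band 51 [647.   13.3 291.1] [281.4 294.1]
top lip 2452 [553.  123.7 236.2] [230.  238.9]
[ 451.13584481 -180.78129758  229.15225493] [ 0.01239589  0.45198604 -0.28884363] [-0.84 -0.21  2.17  0.61  1.11  0.22] [[0.471, 0.277, -0.837], [0.241, -0.954, -0.18], [-0.849, -0.117, -0.516]]
button 399 [ 451.3 -182.6   60. ]
cutters 621 [ 279.3 -290.1  466.7]
usb 84 [336.  389.7   7.1]
conn 53 [337.5 247.3  14.5]
spool 982 [ 381.8 -243.7  330.2]
```

View pics/f6.png

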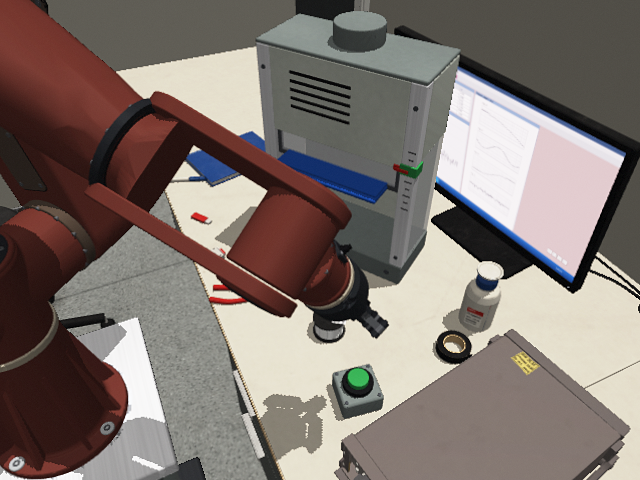

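The pointer is at the band, the button is back up at z = 60, the USB stick has not moved, the visible parts of the spool and cutters are in place, and the arm touches nothing.

```bash
python3 -c "
from h import *
print(hand_in())"
```

```text
the job is handed in; nothing more can be done
None
```

The window stands at the green band, and the fan button has been pressed and released. The job was handed in at about 21.7 s of the 54 s allowed; no verdict is reported.

**How it was done**
- **Tilting the tool:** the moves only turn the tool about its own axis. I pushed the arm outward against its reach limit above the hood until the tool had tilted about 32° from vertical. That let the closed fingers go under the lip.
- **Window:** I pushed it up about 118 mm from below, then backed the fingers straight off the lip.
- **Button:** I pressed it until it bottomed (force rose from about 5 N to 22 N), then moved the arm up clear.

**Last checks**
- **Pointer and band:** in the scene camera the pointer is at z ≈ 284 mm and the band's centre, measured before the pointer covered part of it, at about 284.6 mm. The top view reads 285.7 mm against about 288 mm. Both are well inside the 11 mm allowed.
- **Button:** its top is back at about 60 mm, and the force on the tool is about zero.
- **Loose things:** the USB stick has not moved. The arm partly hid the cutters, connector and spool. Their final readings were unusable, except that the connector, half hidden, read about 9 mm off. The parts I could see in the picture were in place, and the robot was not seen to touch any of them.

**One doubt:** while tilting, joint 3 read 0.308 rad against its listed lower limit of 0.31. It settled there steadily, so I took the listed limit to be rounded, but I could not confirm that.

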